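# Hold a setting block against the sprung stop of a jeweller's jig

## Task

Take the loose blue setting block from the bench and stand it on the cork pad in the free bay of the two-bay jig (the other bay holds a finished block, which must stay as it is, like the other things on the bench). Slide it squarely along the bay against the red sprung plunger until it is firmly up against both steel stop shoulders, without ramming it. Finish while still holding the block pressed there, upright and down on the pad: do not let go, or the spring will push it off the stop.

Things in the scene. Friction and masses are not known exactly. Their poses are not given: they have to be found in the camera images.
- block: the block to load: blue painted aluminium, 36 x 36 mm in plan and 48 mm tall, about 0.17 kg, with a white flower-shaped rosette (2 mm high, 28 mm across) on top; starts standing loose on the bench at any yaw. Origin at the centre of its underside, x and y square to its sides, z up. Any of its four sides may go to the stop.
- finished: a finished block of the same size, blue with a brass-coloured rosette and a large red bead; stands loose in the occupied bay, clear of its plunger; leave it alone. Origin at the centre of its underside.
- jig: dark steel plate 190 x 190 x 12 mm fixed on the bench, yaw within 0.35 rad. Origin: centre of underside; x = pushing direction (roughly away from the robot), y left, z up. Two bays along x, centre lines at y = +55 (left) and -55 mm (right), 42 mm wide between rails 6 mm wide, 10 mm high, x = -65 to 30 mm; open above and at the -x end. Far end: stops, brass barrels; all under 43 mm above bench
- stops: the four steel stop shoulders (two per bay), fixed to the jig: each 8 mm wide, 30 mm tall above the plate, centred 12 mm either side of the bay's centre line, with their stop faces at x = +35 mm of the jig. Narrower overall (32 mm) than the block. Origin and axes those of the jig.
- pad: cork pad 80 x 38 x 3 mm fixed on the plate in the free bay, which it marks; the block stands on it, so its underside is then 15 mm above the bench. Origin at the centre of the pad's underside, on the bay's centre line 45 mm before the stop faces; axes as the jig's.
- stop_left (a point): point on the left bay's centre line, on the top of the plate, in the plane of the stop faces; axes as the jig's. With the block on the stop its centre is 18 mm before this point.
- stop_right (a point): the same for the right bay.
- plunger_left (a joint): the left bay's red sprung plunger (12 mm diameter, axis 18 mm above the plate, between the shoulders). 0 when out: tip 10 mm before the stop faces. Grows as pushed in, in m: 0.010 when the tip is level with the stop faces (block on the stop). Takes 4 N to start, 8 N at 10 mm; it could go on to 16 mm, but the shoulders stop the block first.
- plunger_right (a joint): the same for the right bay.
- bead_jar: bystander: amber glass jar 48 mm in diameter, 70 mm tall, standing on the bench; origin at the centre of its underside.
- graver: bystander: hand tool like a screwdriver, 160 mm long, lying on the bench; origin on the bench near its middle.
- wax_cup: bystander: white cup 60 mm in diameter, 60 mm tall, on the bench; origin at the centre of its underside.
There are look-alikes about, which are no part of the job. What is shaped like the block but green or purple is not meant.

How it is judged:
By the outcome, as a careful person would: the job done as asked, in the order asked, and still so for the second after the job is handed in, while the arm keeps its last pose, push and grip.
It also fails if it takes over 43 s, if anything falls off the work surface, if the arm or the gripper's body presses on something with over 40 N, if the wrist force passes 120 N, or if a joint passes its speed limit or range.

## Robot

A 6-joint arm with a two-finger parallel gripper is mounted at the origin on the work surface. World frame = base frame: x ahead of the robot, y to its left, z up, the work surface at z = 0. Lengths are in m, angles in rad, forces in N, time in s.
With the tool pointing down it reaches from about 0.275 to 0.85 m from the base axis. Payload 5.2 kg.
Tool frame: the origin (TCP) lies at the very end of the fingers, on their centre line; the grasp point (between the pads) lies 19 mm behind it; x points along the fingers, z is the direction in which the jaws open and shut, and the axes are right-handed (so a half turn about x gives the same grasp; the last joint's range is limited). The gripper opens to 85 mm and grips with 20 to 120 N. Pads are 22 mm wide; open, the fingers measure 114 mm over their backs; the gripper's body (76 mm by 85 mm) begins 54 mm behind the grasp point. The pads swing forward as they close: fully open they stand 13 mm farther back than shut.
Start: joints at [1.141, 0.259, 1.535, -0, 1.348, -0.203], TCP at [0.124, 0.536, 0.231] pointing down, gripper open.
Joint ranges: [-3.14, 3.14], [-0.91, 2.08], [0.19, 2.58], [-1.22, 4.36], [0.22, 2.71], [-3.12, 3.12]. Speed limits (rad/s): [2.57, 2.57, 3.14, 3.14, 3.14, 3.14].

## Interface

Orientations are given as a unit quaternion [w, x, y, z].
In Python, from workcell import telemetry, grab_frame, ticket, look_for gives the robot as it stands.
- The arm moves only by the shell command python3 -m jog 'ROWS' [OPENING] [FORCE]. ROWS is JSON, a list of rows, each a list of 2 entries, a list of its own where there are three numbers: the shift along the tool's x, y, z in m, then the turn about the tool's x in rad. A call has 1 to 10 rows; each row is the pose to reach, as a shift and turn from the pose commanded when the call began, along the tool's axes at that moment; what a row does not reach only later rows make up. A row lasts 1/10 s, in which the tool goes at most 50 mm and 8.59 degrees, less where a joint would pass 70% of its speed; a pose out of reach is approached as far as the arm can. A call with a gripper value outside its range is refused whole. OPENING is the opening in per cent of the stroke, from 0 (shut) to 100 (fully open), set as the call begins (- or left out, the last holds). The fingers move at their own pace and stop on an object; FORCE is the grip in N (left out, the last holds). Time passes only in rows, so rows that repeat a pose let the fingers close. It gives the time, the measured TCP pose, the force and the opening at its end, in the units of the state.
- telemetry.observe(): the state, without advancing time (a new reading comes with each control period).
- grab_frame(name): name is "scene" or "top"; returns a dict with "img" (480x640x3 uint8, blue, green, red), "camera_matrix" (3x3 intrinsics, pixels), "R" (3x3) and "t" (3): a world point X has camera coordinates R X + t. Camera axes: x right, y down, z forward; pixel columns grow to the right and rows downward; lengths in m; the calibration is good to about 2 mm. A picture is of the moment at which its call begins. There is no depth.
- ticket.job_done(): hands the job in, once; it reports no verdict.
Trained networks look in a picture, given as the dict that the camera call returned (one of the last four; its "shot" number tells which), for a name from the list of things; names that differ only in an ending like _2 or _b are one class to them, and where a whole thing is asked for, a point or a joint stands for the part that bears it (a point fixed in the world has none). Each returns a list of dicts, best first, with "confidence" (0 to 1); they miss things now and then, are a little off and sometimes report something else, mostly with a low value. They report only what shows in the picture. A call takes as long as a camera call. They do not tell look-alikes from the thing itself.
- look_for(picture, query): "position" ([column, row] in pixels, amid what is visible of it).
The state is a dict: "t": time; "joint_positions": joint angles; "qvel": joint speeds; "effort": joint torques, N m; "tool_pos": TCP position; "ee_rot": TCP orientation; "force": force on the tool from outside, world axes, zero at the start; "ft_torque": the same for the moment, N m; "gripper_width": finger opening in m.
Only numpy, scipy, OpenCV 4.12 (cv2) and the standard library are available. Lean on these libraries where they do the work, as an engineer would, in place of code of your own. Each camera call takes 0.05 s, during which the arm holds its last target. There are 200 camera calls.

## Working session

There is one attempt and no reset: what is moved stays moved. The work goes in short steps, Python scripts to look and compute and a shell command to move; the robot and the scene stay as the last step left them, time stands still between calls to the robot, and variables do not carry over. Pictures are saved under pics/ and viewed, about 8 in all and at most 12, crops included, and the job is handed in when it is done.

```bash
mkdir -p pics; python3 - <<'E'
from workcell import telemetry, grab_frame, look_for
import cv2
s=telemetry.observe()
print({k:s[k] for k in s if k not in('qvel','effort')})
for n in("scene","top"):
    p=grab_frame(n); cv2.imwrite(f'pics/{n}0.png',p['img'])
    print(n,p['camera_matrix'],p['R'],p['t'])
    for q in("block","finished","jig","pad","stop_left","plunger_left","bead_jar","graver","wax_cup"):
        print(q,[([round(float(v)) for v in r['position']],round(r['confidence'],2)) for r in look_for(p,q)])
E
```

```text
{'t': 0.0, 'joint_positions': array([ 1.14120598e+00,  2.59359604e-01,  1.53612484e+00,  7.18960436e-06,
        1.34800218e+00, -2.02817695e-01]), 'tool_pos': array([0.12340986, 0.53541354, 0.23044901]), 'ee_rot': array([ 0.55276281, -0.4405175 ,  0.55395957,  0.43991636]), 'force': array([ 0.07186557,  0.60788776, -0.0018998 ]), 'ft_torque': array([-0.04593416, -0.04136838,  0.01583713]), 'gripper_width': 0.08574869295657189}
scene [[577.40711613   0.         317.43192153]
 [  0.         577.40711613 234.46296742]
 [  0.           0.           1.        ]] [[-0.48498457  0.87451086  0.0045525 ]
 [ 0.62495654  0.35021924 -0.69769321]
 [-0.61173466 -0.33552532 -0.71638221]] [ 0.20183769 -0.28985458  1.55454095]
block [([213, 166], 0.95), ([172, 218], 0.83), ([195, 190], 0.61), ([226, 207], 0.58)]
finished [([311, 261], 0.9), ([283, 280], 0.49)]
jig [([284, 281], 0.56)]
pad [([259, 258], 0.82), ([283, 283], 0.38)]
stop_left [([284, 280], 0.71)]
plunger_left [([196, 190], 0.38)]
bead_jar [([142, 250], 0.86)]
graver [([462, 314], 0.82)]
wax_cup [([495, 241], 0.98)]
top [[498.02949397   0.         321.96898127]
 [  0.         498.02949397 238.63072609]
 [  0.           0.           1.        ]] [[ 0.01052216 -0.99993633 -0.00407769]
 [-0.98921689 -0.00981346 -0.14612887]
 [ 0.14607955  0.00557131 -0.98925716]] [0.06424949 0.53304795 0.99927223]
block [([497, 307], 0.93), ([486, 217], 0.8), ([492, 260], 0.57)]
finished [([325, 226], 0.76), ([476, 166], 0.43), ([346, 215], 0.3)]
jig [([346, 214], 0.93)]
pad [([371, 210], 0.73)]
stop_left []
plunger_left [([318, 202], 0.64), ([325, 195], 0.57)]
bead_jar [([477, 164], 0.96), ([323, 225], 0.43)]
graver []
wax_cup [([174, 337], 0.79)]
```

View pics/top0.png

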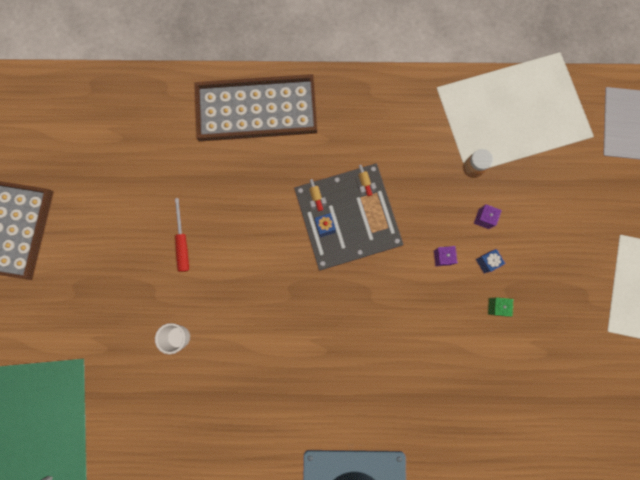

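View pics/scene0.png

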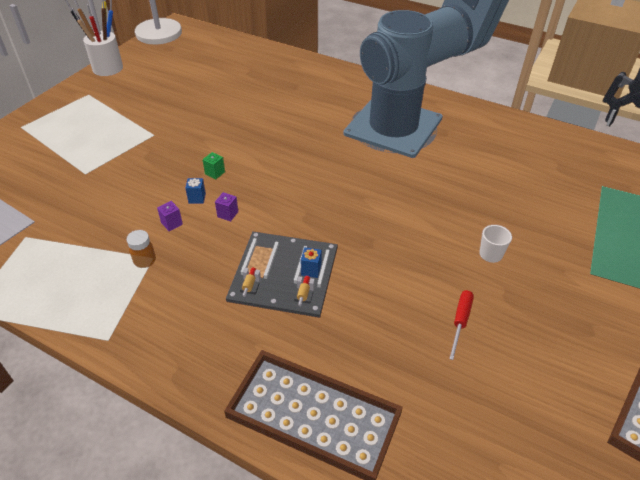

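Top view: base at the bottom, jig at (348,215). Its left bay holds the finished block (325,225) and the free bay with the cork is on the right (374,213). The block-shaped candidates are blue with a white rosette (491,261), purple (447,256), purple (489,216) and green (503,307). Only the blue one fits the description. The scene view agrees, with the blue one at (195,190). Next I'll confirm it in a crop and measure.

```bash
cat > h.py <<'E'
import numpy as np, cv2
from workcell import telemetry, grab_frame, look_for
def proj(p,X):
    X=np.atleast_2d(X); c=X@np.array(p['R']).T+np.array(p['t']); u=c@np.array(p['camera_matrix']).T
    return u[:,:2]/u[:,2:]
def unproj(p,uv,z):
    uv=np.atleast_2d(uv).astype(float); R=np.array(p['R']);C=-R.T@np.array(p['t'])
    d=np.c_[uv,np.ones(len(uv))]@np.linalg.inv(p['camera_matrix']).T@R
    return C+d*((z-C[2])/d[:,2])[:,None]
def boxpts(x,y,yaw,lx,ly,z):
    c,s=np.cos(yaw),np.sin(yaw); q=np.array([[1,1],[-1,1],[-1,-1],[1,-1]])*[lx/2,ly/2]
    return np.c_[q@np.array([[c,s],[-s,c]])+[x,y],np.full(4,z)]
def rect(xy):  # min area rect of world points (m): centre, yaw folded to +-45deg, sides
    (c,wh,a)=cv2.minAreaRect((np.array(xy)[:,:2]*1000).astype(np.float32))
    a=(a+45)%90-45
    return np.array(c)/1000,np.radians(a),wh
def big(m):
    cs,_=cv2.findContours(m.astype(np.uint8),cv2.RETR_EXTERNAL,cv2.CHAIN_APPROX_NONE)
    return max(cs,key=cv2.contourArea)[:,0]
def crop(p,c,w,h,k,polys=()):
    x,y=int(c[0]-w/2),int(c[1]-h/2)
    im=cv2.resize(p['img'][y:y+h,x:x+w],None,fx=k,fy=k,interpolation=cv2.INTER_CUBIC)
    for q in polys: cv2.polylines(im,[np.int32(np.round((q-[x,y]+.5)*k-.5))],True,(0,255,255),1)
    return im
E
python3 - <<'E'
from h import *
ims=[]
for n,bc,jc in(("top",(491,261),(348,215)),("scene",(195,190),(284,281))):
    p=grab_frame(n); im=p['img']; hsv=cv2.cvtColor(im,cv2.COLOR_BGR2HSV)
    roi=np.zeros(im.shape[:2],bool); roi[bc[1]-16:bc[1]+17,bc[0]-16:bc[0]+17]=1
    white=roi&(hsv[...,1]<70)&(hsv[...,2]>150)
    v,u=np.nonzero(white); w=unproj(p,[u.mean(),v.mean()],.050)[0]
    print(n,'rosette',u.mean(),v.mean(),len(u),w)
    # jig: dark, low-saturation
    roi[:]=0; roi[jc[1]-75:jc[1]+75,jc[0]-75:jc[0]+75]=1
    m=roi&(hsv[...,2]<110)&(hsv[...,1]<90)
    m=cv2.morphologyEx(m.astype(np.uint8),cv2.MORPH_CLOSE,np.ones((25,25)))
    m=cv2.morphologyEx(m,cv2.MORPH_OPEN,np.ones((9,9)))
    r=rect(unproj(p,big(m),.012)); print('jig',r)
    # blue block yaw: blue contour
    roi[:]=0; roi[bc[1]-20:bc[1]+20,bc[0]-20:bc[0]+20]=1
    b=roi&(hsv[...,0]>95)&(hsv[...,0]<125)&(hsv[...,1]>120)|white
    print('blue',rect(unproj(p,big(b),.048)))
    J=boxpts(*r[0],r[1],.19,.19,.012)
    ims.append(np.hstack([cv2.resize(crop(p,bc,60,60,6),(300,300)),crop(p,jc,125,75*1,4,[proj(p,J)])[:300]]) if 0 else np.hstack([crop(p,bc,50,50,6),crop(p,jc,125,100,3,[proj(p,J)]) if 0 else cv2.resize(crop(p,jc,120,120,4,[proj(p,J)]),(480,480))[90:390]]))
cv2.imwrite('pics/c1.png',np.vstack(ims)); print(np.vstack(ims).shape)
E
```

```text
top rosette 493.6377952755906 259.6771653543307 127 [ 0.4907027  -0.28237079  0.05      ]
jig (array([0.58700769, 0.01458092]), np.float64(0.30199584300177407), (188.56356811523438, 187.61322021484375))
blue (array([ 0.49028107, -0.28361429]), np.float64(0.010048343980653551), (24.731779098510742, 24.678232192993164))
scene rosette 193.34177215189874 182.0759493670886 79 [ 0.48771587 -0.28389625  0.05      ]
jig (array([0.58810211, 0.0160863 ]), np.float64(0.3032266894785814), (195.95729064941406, 188.7998809814453))
blue (array([ 0.50666888, -0.2652489 ]), np.float64(0.7493478838274272), (86.1747817993164, 38.29666519165039))
(600, 780, 3)
```

View pics/c1.png

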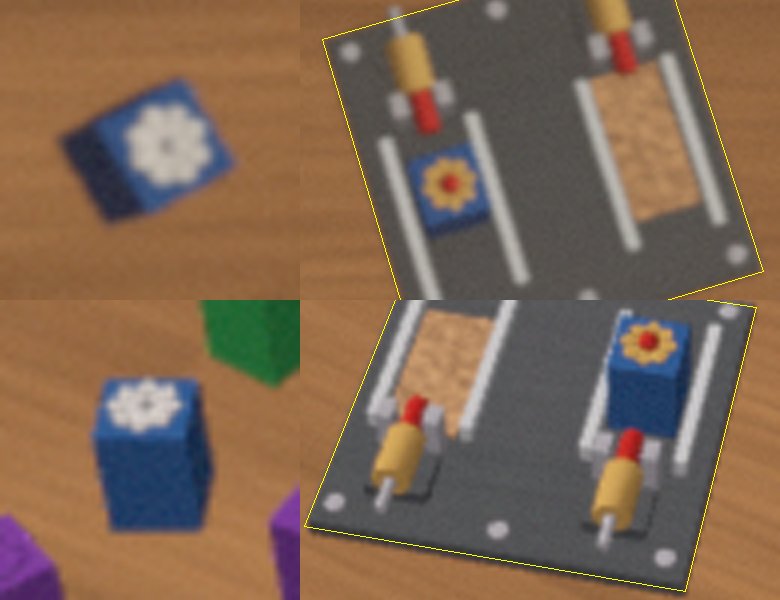

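The crop confirms the blue block with the white rosette, standing alone between the purple and green ones. I'll fit its silhouette for pose, fit the jig too, and work out the move.

```bash
cat >> h.py <<'E'
from scipy.optimize import minimize
def hullmask(p,V,S=4,win=None):
    x0,y0,w,h=win; q=(proj(p,V)-[x0,y0]+.5)*S-.5
    m=np.zeros((h*S,w*S),np.uint8); cv2.fillConvexPoly(m,np.int32(np.round(cv2.convexHull(q.astype(np.float32))[:,0]*16)),1,shift=4); return m
def fitbox(p,mask,win,x0,lx,ly,z0,z1,S=4):
    x,y,w,h=win; M=cv2.resize(mask[y:y+h,x:x+w].astype(np.float32),None,fx=S,fy=S,interpolation=cv2.INTER_LINEAR)>.5
    def f(q):
        a=hullmask(p,np.r_[boxpts(*q,lx,ly,z0),boxpts(*q,lx,ly,z1)],S,win)>0
        return 1-(a&M).sum()/(a|M).sum()
    best=None
    for dy in x0[2]:
        s=np.array([x0[0],x0[1],dy]); r=minimize(f,s,method='Nelder-Mead',options=dict(initial_simplex=[s,s+[.006,0,0],s+[0,.006,0],s+[0,0,.15]],xatol=1e-4,fatol=1e-5))
        if best is None or r.fun<best.fun: best=r
    return best.x,best.fun
E
python3 - <<'E'
from h import *
for n,bc,jc in(("top",(491,261),(348,215)),("scene",(195,190),(284,281))):
    p=grab_frame(n); im=p['img'].astype(int); hsv=cv2.cvtColor(p['img'],cv2.COLOR_BGR2HSV)
    roi=np.zeros(im.shape[:2],bool); roi[bc[1]-18:bc[1]+19,bc[0]-18:bc[0]+19]=1
    m=roi&(im[...,0]>im[...,2]-8)
    lab,L=cv2.connectedComponents(m.astype(np.uint8)); m=L==L[bc[1],bc[0]]
    print(n,'block',m.sum(),fitbox(p,m,(bc[0]-30,bc[1]-30,60,60),(.49,-.283,[0,.4,.8,1.2]),.036,.036,0,.048))
    roi[:]=0; roi[jc[1]-75:jc[1]+75,jc[0]-75:jc[0]+75]=1
    m=roi&(hsv[...,2]<110)&(hsv[...,1]<90)
    m=cv2.morphologyEx(m.astype(np.uint8),cv2.MORPH_CLOSE,np.ones((25,25)))
    m=cv2.morphologyEx(m,cv2.MORPH_OPEN,np.ones((9,9)))
    print('jig',fitbox(p,m,(jc[0]-90,jc[1]-90,180,180),(.587,.015,[.3]),.19,.19,0,.012))
s=telemetry.observe(); from scipy.spatial.transform import Rotation as Ro
print(Ro.from_quat(s['ee_rot'][[1,2,3,0]]).as_matrix().round(3), s['tool_pos'])
E
```

```text
top block 306905 (array([ 0.52947311, -0.25953912, -0.30466717]), np.float64(0.8530068078668684))
jig (array([0.58750396, 0.01408374, 0.30028079]), np.float64(0.03966982277251763))
scene block 397 (array([ 0.48716519, -0.28386949,  0.573356  ]), np.float64(0.16178614018815418))
jig (array([0.58319958, 0.01330675, 0.31266626]), np.float64(0.03973812015347877))
[[-0.    -0.974  0.225]
 [-0.     0.225  0.974]
 [-1.     0.    -0.   ]] [0.12364829 0.5359009  0.23130916]
```

```bash
python3 - <<'E'
from h import *
for n,bc in(("top",(491,261)),("scene",(195,190))):
    p=grab_frame(n); im=p['img'].astype(int)
    roi=np.zeros(im.shape[:2],bool); roi[bc[1]-20:bc[1]+21,bc[0]-20:bc[0]+21]=1
    m=roi&(im[...,0]>im[...,2]-8)&((im[...,1]<im[...,0]+12))
    k,L,st,ce=cv2.connectedComponentsWithStats(m.astype(np.uint8))
    i=min([i for i in range(1,k) if st[i,4]>100],key=lambda i:np.hypot(*(ce[i]-bc))); m=L==i
    m=cv2.morphologyEx(m.astype(np.uint8),cv2.MORPH_CLOSE,np.ones((9,9)))
    print(n,m.sum(),fitbox(p,m,(bc[0]-30,bc[1]-30,60,60),(.49,-.283,[0,.4,.8,1.2]),.036,.036,0,.048))
E
```

```text
top 401 (array([ 0.49123386, -0.28401024,  0.43704477]), np.float64(0.12595837897042717))
scene 448 (array([ 0.48712697, -0.28374681,  0.57425465]), np.float64(0.054193719358685555))
```

```bash
python3 -m jog '[[[0,0.02,-0.05],0.15],[[0,0.0,-0.1],0.30],[[0,-0.02,-0.15],0.45],[[0,-0.05,-0.19],0.6],[[0,-0.07,-0.24],0.75],[[0,-0.1,-0.28],0.9],[[0,-0.12,-0.33],1.05],[[0,-0.15,-0.37],1.2],[[0,-0.18,-0.41],1.35],[[0,-0.2,-0.45],1.5]]' 65 80
```

```text
t: 2.3
tool_pos: [0.2058, 0.094, 0.2319]
ee_rot: [0.708, 0.02, 0.706, -0.02]
force: [1.2, 0.4, -0.3]
gripper_width: 0.0554
```

```bash
cat >> h.py <<'E'
from scipy.spatial.transform import Rotation as Ro
def goal(xyz,jaw):  # shift in tool axes and turn about tool x to put TCP at xyz with jaw axis at world angle jaw (mod pi)
    s=telemetry.observe(); M=Ro.from_quat(s['ee_rot'][[1,2,3,0]]).as_matrix()
    a=np.arctan2(M[1,2],M[0,2]); d=(jaw-a+np.pi/2)%np.pi-np.pi/2
    print('tool',s['tool_pos'].round(4),'jaw',round(a,3),'tilt',M[2,1:].round(4),'shift',(M.T@(np.array(xyz)-s['tool_pos'])).round(4),'turn',round(-d,3),'F',s['force'].round(1),'w',round(s['gripper_width'],4),'j',s['joint_positions'].round(2),'t',s['t'])
E
python3 -c "
from h import *
goal([.489,-.284,.11],.52-np.pi/2)"
```

```text
tool [0.2058 0.094  0.2319] jaw -0.058 tilt [-0.      0.0028] shift [ 0.1227 -0.361   0.3042] turn 0.993 F [ 1.2  0.4 -0.3] w 0.0554 j [-0.08 -0.41  2.14  0.    1.41 -0.03] t 2.3
```

```bash
python3 -m jog '[[[0.0,-0.036,0.03],0.14],[[0.02,-0.072,0.06],0.28],[[0.035,-0.108,0.09],0.42],[[0.05,-0.144,0.12],0.56],[[0.06,-0.18,0.15],0.7],[[0.075,-0.216,0.18],0.84],[[0.085,-0.252,0.21],0.993],[[0.1,-0.288,0.24],0.993],[[0.11,-0.325,0.274],0.993],[[0.1227,-0.361,0.304],0.993]]'; python3 -c "
from h import *
goal([.489,-.284,.11],.52-np.pi/2)
t=grab_frame('top');s=grab_frame('scene')
cv2.imwrite('pics/c2.png',np.hstack([crop(t,(480,255),80,80,5),crop(s,(205,180),80,80,5)]))"
```

```text
t: 3.3
tool_pos: [0.4911, -0.2832, 0.1082]
ee_rot: [0.613, 0.353, 0.612, -0.353]
force: [0.7, -0.0, -0.6]
gripper_width: 0.0553
tool [ 0.4911 -0.2832  0.1082] jaw -1.047 tilt [0.0004 0.0006] shift [-0.0018 -0.0022 -0.0004] turn 0.004 F [ 0.7 -0.  -0.6] w 0.0553 j [-0.72  0.4   1.66  0.    1.08  0.33] t 3.3
```

View pics/c2.png

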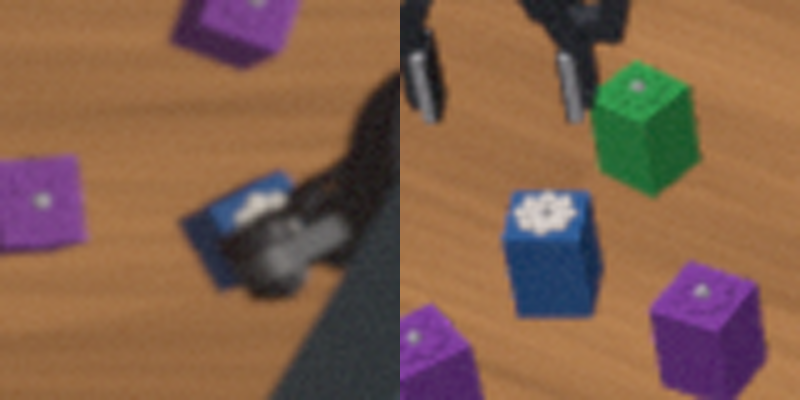

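The crop shows the open fingers above and beside the block, and the purple and green ones are clear. The fingers look about 3 px left of where I predicted, so I'll check closer in, just above the block.

```bash
python3 -m jog '[[[0.02,0,0],0],[[0.045,-0.002,0],0],[[0.045,-0.002,0],0]]'; python3 -c "
from h import *
goal([.489,-.284,.013],.52-np.pi/2)
s=grab_frame('scene'); T=telemetry.observe(); M=Ro.from_quat(T['ee_rot'][[1,2,3,0]]).as_matrix()
print(proj(s,T['tool_pos']))
P=T['tool_pos']+np.array([[0,.011,.0277],[-.02,.011,.0277],[-.02,-.011,.0277],[0,-.011,.0277]])@M.T
Q=P-.0554*M[:,2]
cv2.imwrite('pics/c3.png',crop(s,(192,178),60,50,12,[proj(s,P),proj(s,Q)]))"
```

```text
t: 3.7
tool_pos: [0.4856, -0.2803, 0.0608]
ee_rot: [0.61, 0.354, 0.615, -0.353]
force: [-0.2, 1.0, 0.0]
gripper_width: 0.0558
tool [ 0.4856 -0.2803  0.0608] jaw -1.047 tilt [-0.0023 -0.0065] shift [0.0478 0.0012 0.0052] turn 0.004 F [-0.2  1.   0. ] w 0.0558 j [-0.72  0.45  1.71 -0.    0.98  0.32] t 3.7
[[193.81282861 177.96564252]]
```

View pics/c3.png

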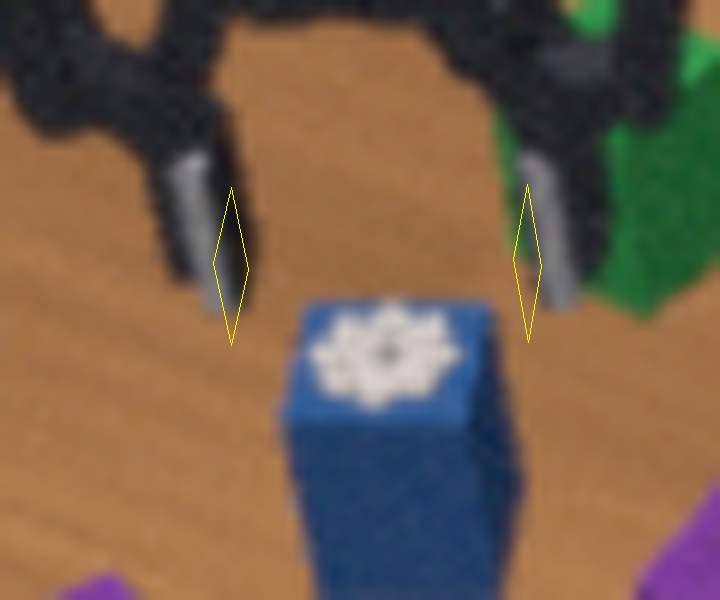

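The pads straddle the block evenly: pad inner faces at about 250 and 530 in the crop, rosette at 388. Descending and closing.

```bash
python3 -m jog '[[[0.02,0,0.001],0],[[0.04,0.0,0.002],0],[[0.05,0,0.002],0],[[0.05,0,0.002],0]]'; python3 -m jog '[[[0,0,0],0],[[0,0,0],0],[[0,0,0],0],[[0,0,0],0],[[0,0,0],0],[[0,0,0],0],[[0,0,0],0]]' 0 80;  python3 -c "
from h import *
goal([.489,-.284,.1],.52-np.pi/2)"
```

```text
t: 4.15
tool_pos: [0.4886, -0.2835, 0.0136]
ee_rot: [0.612, 0.353, 0.613, -0.353]
force: [0.6, 0.5, -0.4]
gripper_width: 0.0556
t: 4.85
tool_pos: [0.4899, -0.2847, 0.0153]
ee_rot: [0.613, 0.353, 0.612, -0.353]
force: [-0.6, 0.9, 6.7]
gripper_width: 0.0353
tool [ 0.4899 -0.2847  0.0153] jaw -1.046 tilt [0.001  0.0026] shift [-0.0848 -0.0003 -0.0009] turn 0.004 F [-0.6  0.9  6.7] w 0.0353 j [-0.72  0.52  1.74  0.    0.88  0.32] t 4.85
```

```bash
python3 -m jog '[[[-0.02,0,0],0],[[-0.06,0,0],0],[[-0.1,0,0],0],[[-0.1,0,0],0]]';  python3 -c "
from h import *
goal([.5841,-.0440,.105],.303-np.pi/2)"
```

```text
t: 5.25
tool_pos: [0.492, -0.2866, 0.1197]
ee_rot: [0.616, 0.352, 0.609, -0.354]
force: [-0.0, 0.2, -1.4]
gripper_width: 0.0348
tool [ 0.492  -0.2866  0.1197] jaw -1.046 tilt [0.0036 0.0106] shift [ 0.0137  0.2011 -0.164 ] turn 0.222 F [-0.   0.2 -1.4] w 0.0348 j [-0.72  0.38  1.65  0.    1.1   0.32] t 5.25
```

```bash
python3 -m jog '[[[0,0.03,-0.025],0.05],[[0,0.06,-0.05],0.1],[[0,0.09,-0.075],0.15],[[0,0.12,-0.1],0.2],[[0,0.15,-0.125],0.222],[[0,0.18,-0.15],0.222],[[0.014,0.2,-0.164],0.222],[[0.014,0.2,-0.164],0.222],[[0.014,0.2,-0.164],0.222]]';  python3 - <<'E'
from h import *
J=(.5868,.0145,.303)
c,s=np.cos(J[2]),np.sin(J[2]); W=lambda x,y,z:np.array([J[0]+c*x-s*y,J[1]+s*x+c*y,z])
goal([.5841,-.0440,.105],J[2]-np.pi/2)
ims=[]
for n in('top','scene'):
    p=grab_frame(n); T=telemetry.observe()['tool_pos']; print(n,T.round(4))
    pts=[proj(p,np.array([W(x,y,.022) for x,y in((30,-28),(30,-82),(-65,-82),(-65,-28))]*np.array([1.]) if 0 else np.array([W(x/1000,y/1000,.022) for x,y in((30,-28),(30,-82),(-65,-82),(-65,-28))]))),
         proj(p,boxpts(*W(-.010,-.055,0)[:2],J[2],.080,.038,.015)),
         proj(p,boxpts(T[0],T[1],J[2],.036,.036,T[2]-.0145+.048)),proj(p,boxpts(T[0],T[1],J[2],.036,.036,T[2]-.0145))]
    ctr=proj(p,W(0,-.055,.06))[0]; ims.append(crop(p,ctr,66,100,6,pts)); cv2.imwrite(f'pics/raw_{n}4.png',p['img'])
cv2.imwrite('pics/c4.png',np.hstack(ims))
E
```

```text
t: 6.15
tool_pos: [0.5792, -0.0413, 0.0986]
ee_rot: [0.569, 0.418, 0.571, -0.419]
force: [0.1, 0.3, -1.8]
gripper_width: 0.0348
tool [ 0.5792 -0.0413  0.0986] jaw -1.267 tilt [-0.0022 -0.0009] shift [-0.0064  0.0039  0.004 ] turn 0.001 F [ 0.1  0.3 -1.8] w 0.0348 j [-0.26  0.43  1.63 -0.    1.08  1.  ] t 6.15
top [ 0.5794 -0.0422  0.0992]
scene [ 0.5796 -0.0427  0.0995]
```

View pics/c4.png

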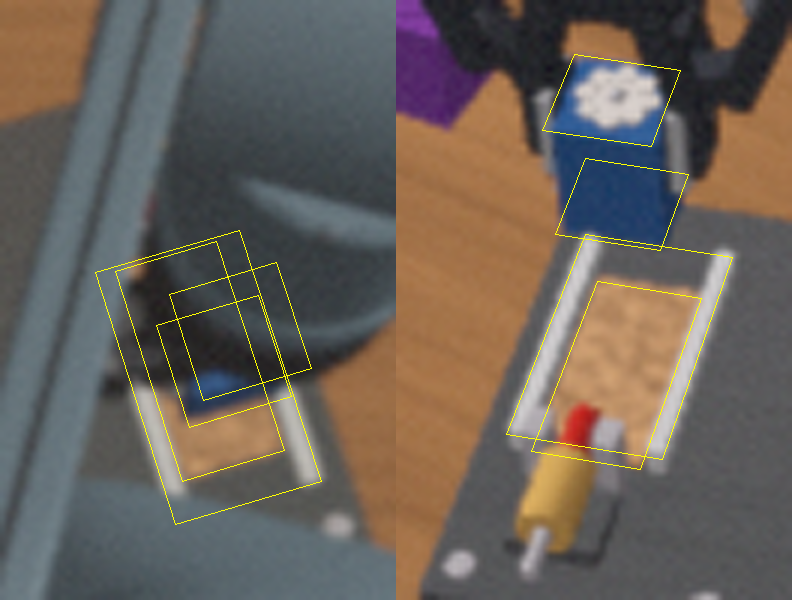

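The overlays match in both views: rails and pad are within about 1 px, and the held block has the same small offset as the pad. The block needs about 2.5 mm more towards -y', which is tool +z. Lowering to just above the pad.

```bash
python3 -m jog '[[[0.01,0,0.0025],0],[[0.02,0,0.0025],0],[[0.03,0,0.0025],0],[[0.045,0,0.0025],0],[[0.058,0,0.0025],0],[[0.058,0,0.0025],0],[[0.058,0,0.0025],0]]';  cat >> h.py <<'E'
J=(.5868,.0145,.303)
def jigrel():
    ts=[]
    T=telemetry.observe(); d=T['tool_pos'][:2]-J[:2]; c,s=np.cos(J[2]),np.sin(J[2]); M=Ro.from_quat(T['ee_rot'][[1,2,3,0]]).as_matrix(); R=np.array([[c,s],[-s,c]])
    print("t %.2f x' %.1f y' %.1f z %.1f"%(T['t'],*(R@d*1000),T['tool_pos'][2]*1000),'yawerr',round(np.arctan2(M[1,1],M[0,1])-J[2],4),'tilt y,z',M[2,1:].round(4),"F'",(R@T['force'][:2]).round(1),T['force'][2].round(1),'M',T['ft_torque'].round(2),'w',round(T['gripper_width'],4))
E
python3 - <<'E'
from h import *
for i in range(4): jigrel(); p=grab_frame('scene')
T=telemetry.observe()['tool_pos']
c,s=np.cos(J[2]),np.sin(J[2]); W=lambda x,y,z:np.array([J[0]+c*x-s*y,J[1]+s*x+c*y,z])
q=[proj(p,boxpts(*W(-.0175,-.055,0)[:2],J[2],.095,.054,.022)),proj(p,boxpts(T[0],T[1],J[2],.036,.036,T[2]-.0145+.048))]
cv2.imwrite('pics/c5.png',crop(p,proj(p,W(0,-.055,.03))[0],80,64,9,q))
E
```

```text
t: 6.95
tool_pos: [0.5804, -0.0444, 0.0412]
ee_rot: [0.569, 0.419, 0.57, -0.419]
force: [0.6, -0.5, -1.8]
gripper_width: 0.035
t 6.95 x' -23.6 y' -54.3 z 41.2 yawerr -0.0007 tilt y,z [-0.001  -0.0006] F' [ 0.4 -0.6] -1.8 M [ 0.   -0.02  0.01] w 0.035
t 7.00 x' -23.2 y' -54.5 z 41.8 yawerr -0.0006 tilt y,z [0.0001 0.0001] F' [ 0.1 -0.3] -1.3 M [ 0.03 -0.01 -0.01] w 0.035
t 7.05 x' -22.9 y' -54.7 z 42.2 yawerr -0.0006 tilt y,z [0.0008 0.0005] F' [-0.3 -0.5] -1.9 M [-0.01  0.04 -0.02] w 0.0352
t 7.10 x' -22.8 y' -54.7 z 42.4 yawerr -0.0006 tilt y,z [0.0012 0.0008] F' [-0.5  0.4] -3.1 M [ 0.01 -0.05 -0.06] w 0.0351
```

View pics/c5.png

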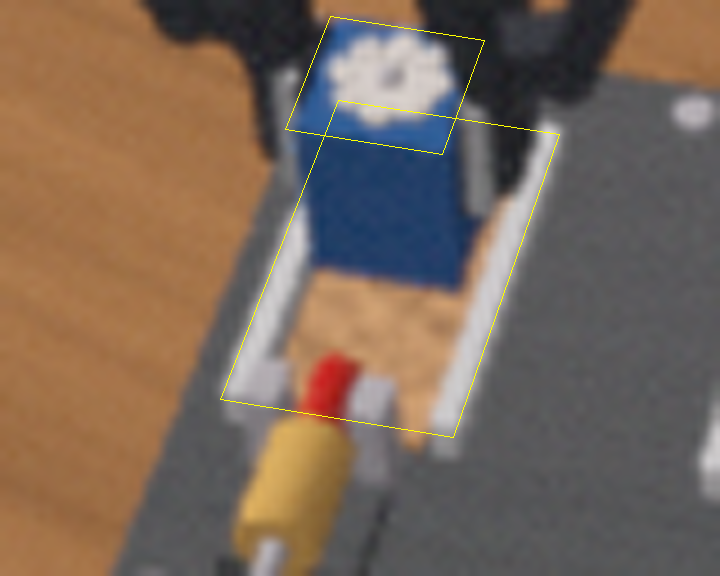

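The block hangs squarely over the pad between the rails, with its bottom edge at (312,265)–(462,288) in the crop, and the plunger is clear. Lowering to contact.

```bash
python3 -m jog '[[[0.004,0,0],0],[[0.008,0,0],0],[[0.01,0,0],0],[[0.01,0,0],0],[[0.01,0,0],0]]' >/dev/null; python3 -c "from h import *;jigrel()"; python3 -m jog '[[[0.001,0,0],0],[[0.002,0,0],0],[[0.002,0,0],0],[[0.002,0,0],0]]'>/dev/null; python3 -c "from h import *;jigrel()"; python3 -m jog '[[[0.0005,0,0],0],[[0.001,0,0],0],[[0.001,0,0],0]]'>/dev/null; python3 -c "from h import *;jigrel()"
```

```text
t 7.65 x' -23.4 y' -54.3 z 31.6 yawerr -0.0006 tilt y,z [-0.0002 -0.0001] F' [-0.1  0.5] -2.4 M [0.01 0.04 0.03] w 0.0353
t 8.05 x' -23.1 y' -54.5 z 30.3 yawerr -0.0005 tilt y,z [0.0005 0.0004] F' [-0.8  1.5] 4.2 M [ 0.04  0.25 -0.08] w 0.035
t 8.35 x' -23.1 y' -54.5 z 30.2 yawerr -0.0004 tilt y,z [0.0008 0.0006] F' [-3.  2.] 12.2 M [0.21 0.74 0.01] w 0.0354
```

Touchdown at z = 30.3 mm, which matches underside = 15 mm. I'll ease the down-force slightly and slide towards the plunger.

```bash
python3 -m jog '[[[-0.0005,0.002,0],0],[[-0.0005,0.006,0],0],[[-0.0005,0.011,0],0],[[-0.0005,0.016,0],0],[[-0.0005,0.021,0],0],[[-0.0005,0.025,0],0],[[-0.0005,0.027,0],0],[[-0.0005,0.027,0],0],[[-0.0005,0.027,0],0]]' >/dev/null; python3 -c "from h import *;jigrel()"; python3 -m jog '[[[0,0.001,0],0],[[0,0.002,0],0],[[0,0.003,0],0],[[0,0.004,0],0],[[0,0.005,0],0],[[0,0.006,0],0],[[0,0.006,0],0]]'>/dev/null; python3 -c "from h import *;jigrel()"
```

```text
t 9.25 x' 2.7 y' -54.7 z 30.2 yawerr -0.0002 tilt y,z [-0.0016  0.0005] F' [-7.5 -0.1] 10.4 M [-0.22  1.01  0.02] w 0.0349
t 9.95 x' 6.6 y' -54.6 z 30.3 yawerr 0.0002 tilt y,z [-0.0059  0.    ] F' [-12.5  -0.1] 16.5 M [-0.83  2.17 -0.01] w 0.0353
```

```bash
python3 -m jog '[[[-0.0008,0,0],0],[[-0.0008,0.001,0],0],[[-0.0008,0.002,0],0],[[-0.0008,0.003,0],0],[[-0.0008,0.003,0],0]]' >/dev/null; python3 -c "from h import *;jigrel()"; python3 -m jog '[[[0,0.001,0],0],[[0,0.002,0],0],[[0,0.003,0],0],[[0,0.003,0],0]]'>/dev/null; python3 -c "from h import *;jigrel()"
```

```text
t 10.45 x' 9.6 y' -54.6 z 30.3 yawerr -0.0 tilt y,z [-0.0059 -0.0003] F' [-13.   -1.3] 11.6 M [-0.82  1.76 -0.08] w 0.035
t 10.85 x' 12.3 y' -54.7 z 30.4 yawerr -0.0001 tilt y,z [-0.0065 -0.0003] F' [-13.   -0.5] 10.9 M [-0.88  1.94 -0.01] w 0.0349
```

```bash
python3 -m jog '[[[-0.0002,0.001,0],0],[[-0.0002,0.002,0],0],[[-0.0002,0.0025,0],0],[[-0.0002,0.0025,0],0]]' >/dev/null; python3 -c "from h import *;jigrel()"; for i in 1 ; do python3 -m jog '[[[0,0.0005,0],0],[[0,0.001,0],0],[[0,0.001,0],0]]'>/dev/null; python3 -c "from h import *;jigrel()"; done;  python3 -m jog '[[[0,0.0005,0],0],[[0,0.001,0],0],[[0,0.001,0],0]]'>/dev/null; python3 -c "from h import *;jigrel()"
```

```text
t 11.25 x' 14.8 y' -54.6 z 30.3 yawerr -0.0001 tilt y,z [-0.0067 -0.0004] F' [-13.5  -1.4] 9.6 M [-0.88  1.84 -0.01] w 0.035
t 11.55 x' 15.7 y' -54.6 z 30.3 yawerr -0.0001 tilt y,z [-0.0067 -0.0005] F' [-11.9  -1. ] 9.8 M [-0.88  1.84 -0.03] w 0.0348
t 11.85 x' 16.3 y' -54.6 z 30.3 yawerr -0.0 tilt y,z [-0.0076 -0.0005] F' [-13.4  -1. ] 11.1 M [-1.04  1.98 -0.04] w 0.0351
```

```bash
python3 -m jog '[[[0,0.0005,0],0],[[0,0.001,0],0],[[0,0.001,0],0]]'>/dev/null; python3 -c "from h import *;jigrel()";  python3 -m jog '[[[0,0.0005,0],0],[[0,0.001,0],0],[[0,0.001,0],0]]'>/dev/null; python3 -c "from h import *;jigrel()"
```

```text
t 12.15 x' 16.3 y' -54.6 z 30.3 yawerr 0.0002 tilt y,z [-0.0095 -0.0007] F' [-17.1  -2.2] 13.1 M [-1.18  2.54 -0.05] w 0.0344
t 12.45 x' 16.3 y' -54.6 z 30.4 yawerr 0.0004 tilt y,z [-0.0114 -0.001 ] F' [-20.1  -2.2] 14.7 M [-1.42  2.95 -0.  ] w 0.0352
```

It's on the stop: x' has stayed at 16.3 mm over the last two steps while the push rose from 13 to 20 N. I'll trim the down-force a little and check in the pictures.

```bash
python3 -m jog '[[[-0.0004,0,0],0],[[-0.0004,0,0],0],[[-0.0004,0,0],0],[[-0.0004,0,0],0]]'>/dev/null; python3 - <<'E'
from h import *
jigrel()
c,s=np.cos(J[2]),np.sin(J[2]); W=lambda x,y,z:np.array([J[0]+c*x-s*y,J[1]+s*x+c*y,z])
ims=[]
for n in('top','scene'):
    p=grab_frame(n)
    q=[proj(p,boxpts(*W(.017,-.055,0)[:2],J[2],.036,.036,.063)),proj(p,boxpts(*W(.017,-.055,0)[:2],J[2],.036,.036,.015))]
    ims.append(crop(p,proj(p,W(.0,-.02,.03))[0],80,100,5,q if n=='scene' else []))
    for k in("plunger_right","block","finished"): print(n,k,[([round(float(v)) for v in r['position']],round(r['confidence'],2)) for r in look_for(p,k)][:3])
    if n=='scene': one=crop(p,proj(p,W(.03,-.055,.035))[0],50,56,10)
cv2.imwrite('pics/c6.png',np.hstack([cv2.resize(np.hstack(ims),(0,0),fx=.5,fy=.5) if 0 else ims[1],cv2.resize(one,(393,440)) if 0 else cv2.copyMakeBorder(cv2.resize(one,(400,448)),0,52,0,0,0)]))
jigrel()
E
```

```text
t 12.85 x' 16.3 y' -54.6 z 30.3 yawerr 0.0003 tilt y,z [-0.0115 -0.0011] F' [-18.7  -3.1] 13.5 M [-1.48  2.82 -0.  ] w 0.0345
top plunger_right []
top block [([487, 216], 0.84), ([446, 254], 0.79), ([501, 306], 0.6)]
top finished [([316, 224], 0.64)]
scene plunger_right [([244, 290], 0.38)]
scene block [([211, 165], 0.93), ([170, 217], 0.89), ([253, 259], 0.73)]
scene finished [([308, 262], 0.6), ([462, 313], 0.54)]
t 13.25 x' 16.3 y' -54.6 z 30.4 yawerr 0.0003 tilt y,z [-0.0114 -0.0011] F' [-19.4  -2.7] 13.5 M [-1.42  2.76  0.02] w 0.0349
```

View pics/c6.png

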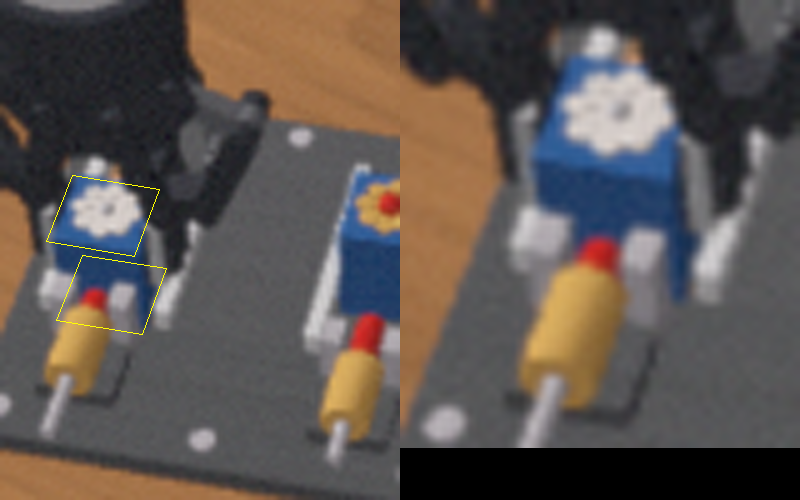

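The view shows the block tight on both shoulders, with the plunger pushed in and its rod standing out behind the barrel. The finished block hasn't moved. Readings are steady, so I'm handing in.

```bash
python3 -c "
from h import *
from workcell import ticket
jigrel(); print(ticket.job_done()); jigrel()"
```

```text
t 13.25 x' 16.3 y' -54.6 z 30.4 yawerr 0.0003 tilt y,z [-0.0114 -0.0011] F' [-19.4  -2.7] 13.5 M [-1.42  2.76  0.02] w 0.0349
the job is handed in; nothing more can be done
None
the job is handed in; nothing more can be done
```

The blue block with the white rosette is standing on the cork pad in the free (right) bay, pressed against the stop. I handed the job in at 13.25 s with the grip still closed on the block at an 80 N setting.

**Last checks:**
- **On the stop:** the block stayed at 16.3 mm in the jig frame while the push rose from 13 to about 19–20 N. I expected 17 mm, and the difference is within the calibration error.
- **On the pad:** touchdown came at the expected height. About 13 N of down-force remains.
- **In the picture:** the block is up against both shoulders and the plunger is pushed in. The finished block looks unmoved.

**Less certain:**
- **Pitch:** the tool leans about 0.65° nose-down under the push. The block may share that lean, which would lift its rear edge by up to 0.4 mm.
- **Not measured directly:** the right plunger was barely detected (confidence 0.38 in the scene view, not found in the top view). Its compression rests on the picture and the force readings. I didn't compare the finished block's position before and after beyond that picture.

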